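Seat a keyed hub on a gearbox shaft

TASK

Fit the loose keyed steel hub on the upright shaft of the small gearbox: slip it over the shaft, turn it under light pressure until its two inner tabs drop into the keyways, and leave it fully home on the shaft's shoulder, released. Work gently, never force the hub down, and leave the label roll, the screwdriver and the battery pack where they are.

Things in the scene. Friction and masses are not known exactly. Their poses are not given: they have to be found in the camera images.
- hub: loose keyed hub: plain steel cylinder, diameter 44, height 44 mm, 0.12 to 0.18 kg, standing upright on the bench, open end down. Origin: centre of its underside, z up its axis, x towards a tab. Bore 18 mm wide, widened to 32 mm in the lowest 14 mm, where the two tabs are. A short scribed line on the top face marks each tab. Grip it round its outside at any yaw; a half turn makes no difference
- hub_tabs (a point): point on the hub's axis at the height of the tabs' undersides, 8 mm above the hub's underside. The two opposite inner tabs, each 6 mm wide, lie along the hub's +x and -x and reach in to 9.5 mm from the axis. Turned on the shoulder with 4 to 10 N of downward pressure they slide easily and drop in
- gearbox: small grey worm gearbox fixed to the bench: foot plate 110 x 110 mm, housing 84 x 84 mm, top 45 mm above the bench, upright shaft at its centre. Origin: on the shaft's axis at bench height, z up. The worm holds the shaft: it cannot be turned by hand. The shaft has stopped at any angle whatever, which is not measured; this body's yaw does not tell it
- shoulder (a point): centre of the flat top face of the shaft's keyed shoulder (28 mm diameter), 63 mm above the bench. Two opposite keyways, 8 mm wide, 16 mm deep, edges broken, are cut in it beside the pilot. Hub not lined up: tabs rest on this face, hub underside at 55 mm. Lined up within about 0.08 rad it drops 6 mm till its step (14 mm above its underside) rests on the face: underside at 49 mm, home
- pilot_tip (a point): tip of the plain round pilot that stands on the shoulder, 97 mm above the bench: 16 mm diameter, tapering to 9 mm over its last 6 mm. With the hub home it stands 4 mm out of the hub's top; with the tabs still on the shoulder it is 2 mm below the hub's top
- label_roll: bystander: white label roll lying flat, 84 mm in diameter, 41 mm high; origin at the centre of its underside
- screwdriver: bystander: red-handled screwdriver lying on the bench, 195 mm long along its own y, 27 mm thick; origin at the centre of its underside
- battery_pack: bystander: black battery pack lying flat, 44 x 87 x 22 mm; origin at the centre of its underside

How it is judged (in metres and radians):
On the way:
1. the hub is threaded on the shaft's pilot, upright (horizontal distance between hub and gearbox below 0.004 m and z of hub in the frame of gearbox below 0.075 m and angle between hub's own z axis and vertical below 0.15 rad), for 0.1 s.
At the end, for the whole second after the job is handed in: the hub is upright (within 0.06 rad) on the shaft's axis (within 3 mm), fully home with its step on the shoulder (underside no more than 51 mm above the bench, 49 mm when home), released and at rest (z of hub in the frame of gearbox below 0.051 m and horizontal distance between hub and gearbox below 0.003 m and angle between hub's own z axis and vertical below 0.06 rad and linear speed of hub below 0.02 m/s); the robot touches nothing.
It fails at once if the hub pressed on the gearbox or its shaft with more than 45 N (contact force between hub and gearbox above 45 N).
It fails at once if the label roll moved more than 30 mm (distance of label_roll from where it was at the start of the episode above 0.03 m).
It fails at once if the screwdriver moved more than 30 mm (distance of screwdriver from where it was at the start of the episode above 0.03 m).
It fails at once if the battery pack moved more than 30 mm (distance of battery_pack from where it was at the start of the episode above 0.03 m).
It also fails if it takes over 64 s, if anything falls off the work surface, if the arm or the gripper's body presses on something with over 40 N, if the wrist force passes 120 N, or if a joint passes its speed limit or range.

ROBOT

A 7-joint arm with a two-finger parallel gripper is mounted at the origin on the work surface; the furniture and walls round the work are solid. World frame = base frame: x ahead of the robot, y to its left, z up, the work surface at z = 0. Lengths are in mm, angles in rad, forces in N, time in s.
With the tool pointing down it reaches from about 400 to 875 mm from the base axis. Payload 4.4 kg.
Tool frame: the origin (TCP) lies midway between the tips of the shut fingers; the grasp point (between the pads) lies 19 mm behind it; z points along the fingers, y is the line along which they close (so a half turn about z gives the same grasp; the last joint's range is limited). The gripper opens to 85 mm and grips with 20 to 120 N. Pads are 22 mm wide; open, the fingers measure 114 mm over their backs; the gripper's body (76 mm by 85 mm) begins 54 mm behind the grasp point. The pads swing forward as they close: fully open they stand 13 mm farther back than shut.
Start: joints at [1.263, 0.628, 0.038, 1.517, -0.027, 0.996, -0.02], TCP at [155.67, -631.098, 231.313] pointing down, gripper open.
Joint ranges: [-3.06, 3.06], [-0.37, 2.12], [-1.25, 1.32], [0.18, 2.47], [-1.1, 4.24], [0.23, 1.98], [-2.94, 2.94]. Speed limits (rad/s): [2.57, 2.57, 3.14, 3.14, 3.14, 3.14, 3.14].

INTERFACE

Orientations are given as [roll, pitch, yaw] about the fixed x, y, z axes, in that order (R = Rz(yaw) Ry(pitch) Rx(roll)).
In Python, from cell import telemetry, eyes, ctrl, finder gives the robot as it stands.
- The arm moves only by the tool move_arm, never from a script. Its argument "steps" is a list of rows, each a list of 7 numbers: the turn, a rotation vector about the world's x, y, z in degrees, then the shift along the world's x, y, z in m, then the finger opening in m, from 0 to 0.0854. A call has 1 to 5 rows; each row shifts and turns the commanded pose from where the row before left it; what a row does not reach is not made up. A row lasts 1/10 s, in which the tool goes at most 50 mm and 8.59 degrees, less where a joint would pass 70% of its speed; a pose out of reach is approached as far as the arm can. A call with a gripper value outside its range is refused whole. The fingers move at their own pace and stop on an object; the grip force is fixed at half the most. Time passes only in rows, so rows that do not move let the fingers close. It gives the time, the measured TCP pose, the force, the opening and the grip force at its end, in the units of the state.
- telemetry.read_state(): the state, without advancing time (a new reading comes with each control period).
- eyes.get_image(name): name is "side" or "top"; returns (picture, depth): 400x640x3 uint8, blue, green, red; 400x640 float32, mm along the optical axis (not along the pixel's ray), 0 where there is no reading.
- eyes.calibration(name): a dict with "fx", "fy", "cx", "cy" (pixels), "distortion" ([k1, k2, p1, p2, k3] as OpenCV has them; the pictures are not rectified), "position" and "attitude" of the camera in the world. Camera axes: x right, y down, z forward; pixel columns grow to the right and rows downward; lengths in mm; the calibration is good to about 2 mm. A picture is of the moment at which its call begins. calibration takes no time and is no camera call.
- ctrl.finish_job(): hands the job in; it is judged then, once.
Trained networks look in the newest picture that a camera, given by its name, has taken for a name from the list of things; names that differ only in an ending like _2 or _b are one class to them, and where a whole thing is asked for, a point or a joint stands for the part that bears it (a point fixed in the world has none). Each returns a list of dicts, best first, with "confidence" (0 to 1); they miss things now and then, are a little off and sometimes report something else, mostly with a low value. They report only what shows in the picture. A call takes as long as a camera call.
- finder.boxes_of(camera, name): "location" ([x, y, z] in mm, in the coordinates of the camera as it stood for that picture, good to about 4 mm: the middle of the surface that is visible of it).
- finder.cut_out(camera, name): "mask" (400x640 bool, what is visible of it).
- finder.pinpoint(camera, name): "location" ([x, y, z] in mm, in the coordinates of the camera as it stood for that picture, good to about 4 mm: a listed point, or the origin of a listed thing).
The state is a dict: "clock": time; "qpos": joint angles; "qd": joint speeds; "tau": joint torques, N m; "eef_pos": TCP position; "tool_rot": TCP orientation; "force": force on the tool from outside, world axes, zero at the start; "torque": the same for the moment, N m; "width": finger opening in mm; "gripper_force": force on a finger pad.
Only numpy, scipy, OpenCV 4.12 (cv2) and the standard library are available. Lean on these libraries where they do the work, as an engineer would, in place of code of your own. Each camera call takes 0.05 s, during which the arm holds its last target. There are 200 camera calls.

## Working session

There is one attempt and no reset: what is moved stays moved. The work goes in short steps, Python scripts to look and compute and a tool call to move; the robot and the scene stay as the last step left them, time stands still between calls to the robot, and variables do not carry over. Pictures are saved under pics/ and viewed, at most 10 in all, crops included, and the job is handed in when it is done.

Besides the shell and the picture viewer there is one more tool, called after "Request:" as name(argument=value, ...), one argument or row to a line, values as JSON. move_arm: Moves the arm, as the interface text tells. Its arguments: {"type":"object","properties":{"steps":{"type":"array"}},"required":["steps"]}

```bash
mkdir -p pics
cat > h.py <<'E'
import numpy as np, cv2
from scipy.spatial.transform import Rotation as R
from cell import telemetry, eyes, ctrl, finder
def cam(n):
    c=eyes.calibration(n); K=np.array([[c['fx'],0,c['cx']],[0,c['fy'],c['cy']],[0,0,1.]])
    a=np.array(c['attitude'],float)
    M=a if a.shape==(3,3) else R.from_euler('xyz',a).as_matrix()
    return K,np.array(c['distortion'],float),M,np.array(c['position'],float)
def w(n,p):
    K,D,M,t=cam(n); return M@np.array(p,float)+t
def cloud(n,depth,mask):
    K,D,M,t=cam(n); v,u=np.nonzero(mask&(depth>0))
    q=cv2.undistortPoints(np.stack([u,v],1).astype(float)[:,None],K,D)[:,0]
    z=depth[v,u]; return (np.c_[q,np.ones(len(q))]*z[:,None])@M.T+t
def proj(n,P):
    K,D,M,t=cam(n); return cv2.projectPoints((np.atleast_2d(P)-t)@M,np.zeros(3),np.zeros(3),K,D)[0][:,0]
E
python3 - <<'E'
from h import *
for n in('top','side'):
    im,d=eyes.get_image(n); cv2.imwrite(f'pics/{n}0.png',im); print(n,eyes.calibration(n))
    for o in('hub','gearbox','label_roll','screwdriver','battery_pack'):
        r=finder.pinpoint(n,o); print(o,[(round(x['confidence'],2),w(n,x['location']).round(1)) for x in r[:2]])
    for o in('pilot_tip','shoulder'):
        r=finder.pinpoint(n,o); print(o,[(round(x['confidence'],2),w(n,x['location']).round(1)) for x in r[:2]])
    for o,(a,b) in dict(hub=(42,47),gearbox=(64,99)).items():
        for r in finder.cut_out(n,o)[:1]:
            P=cloud(n,d,r['mask']); Q=P[(P[:,2]>a)&(P[:,2]<b)]
            print(o,r['confidence'],len(Q),Q.mean(0),(Q.min(0)+Q.max(0))/2, np.ptp(Q,axis=0)) if len(Q) else print(o,'none',P.min(0),P.max(0))
print(telemetry.read_state())
E
```

```text
top {'fx': 411.54298776342813, 'fy': 411.54298776342813, 'cx': 323.0113314979122, 'cy': 195.55500868792498, 'distortion': array([-0.09252762,  0.        ,  0.        ,  0.        ,  0.        ]), 'position': array([ 300.52009038,  -95.31858039, 1033.26756944]), 'attitude': array([-2.90797437, -0.00692684, -1.3803027 ])}
hub [(0.54, array([487.5,  77.2,  -2. ]))]
gearbox [(0.9, array([ 482.7, -141.8,   -1.3]))]
label_roll [(0.89, array([ 444.5, -327.2,   -0.5]))]
screwdriver [(0.8, array([515.9, 174.6,  -1.4]))]
battery_pack [(0.64, array([488.7,  81.3,   4.1])), (0.6, array([ 593.6, -338.1,   -2.8]))]
pilot_tip [(0.73, array([ 486.7, -144. ,   96.3]))]
shoulder [(0.97, array([ 491.3, -147.8,   60.7]))]
hub 0.67 146 [487.39607683  75.83625796  43.92393853] [488.29960737  75.65239031  44.51242196] [40.63157627 41.95534306  4.92893099]
gearbox 0.95 55 [ 486.57504988 -144.61798392   85.1881478 ] [ 490.62599842 -146.3580115    81.08392409] [20.93938429 23.03048895 34.06067203]
side {'fx': 442.2506998392409, 'fy': 442.2506998392409, 'cx': 322.0487015664677, 'cy': 196.63037028351062, 'disto
[... 826 characters left out ...]
958 34.20234524]
{'clock': 1.0, 'qpos': array([ 1.26318153,  0.6284049 ,  0.03855367,  1.5174194 , -0.02698695,
        0.99627545, -0.02002843]), 'qd': array([-0.00013961, -0.00067028, -0.00040414, -0.00014833,  0.00015222,
       -0.00091516, -0.00079043]), 'tau': array([ 8.15772055e-04, -5.63265431e+01,  1.22539345e+00, -1.93782771e+01,
        1.09896748e-02,  1.46887603e-03,  9.44877456e-07]), 'eef_pos': array([ 155.64675784, -631.10169931,  231.30501411]), 'tool_rot': array([3.14157989e+00, 6.40437892e-06, 2.41724596e-01]), 'force': array([-0.19443156, -0.91494536, -0.0645594 ]), 'torque': array([-0.01587314, -0.04096487,  0.04162802]), 'gripper_force': 0.0, 'width': 85.36308758006633}
```

Run:
```python
from h import *
t=cv2.imread('pics/top0.png'); s=cv2.imread('pics/side0.png')
def crop(im,n,P,r,sz):
    u,v=proj(n,P)[0]; print(n,u,v); u,v=int(u),int(v); return cv2.resize(im[v-r:v+r,u-r:u+r],(sz,sz),interpolation=cv2.INTER_CUBIC)
a=np.hstack([crop(t,'top',[488,78,44],18,300),crop(t,'top',[488,-144,63],18,300)])
b=np.hstack([crop(s,'side',[488,78,44],18,300),crop(s,'side',[488,-144,63],18,300)])
cv2.imwrite('pics/crops.png',np.vstack([a,b]))
```

```text
top 265.5420219413261 202.77443332092776
top 354.9808299187294 218.3595786482328
side 327.0091382390393 249.87023106031285
side 330.85505432398105 196.28743819439183
```

View pics/top0.png

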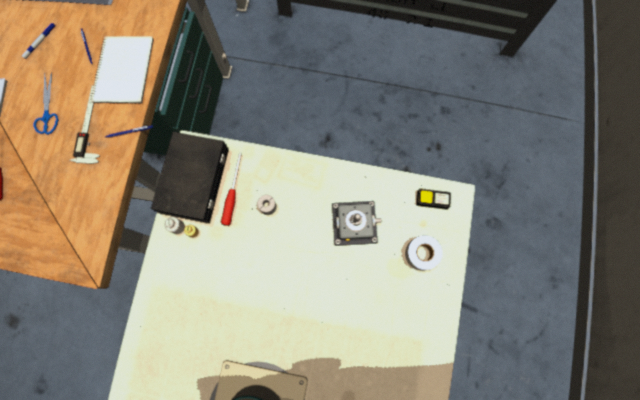

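View pics/crops.png

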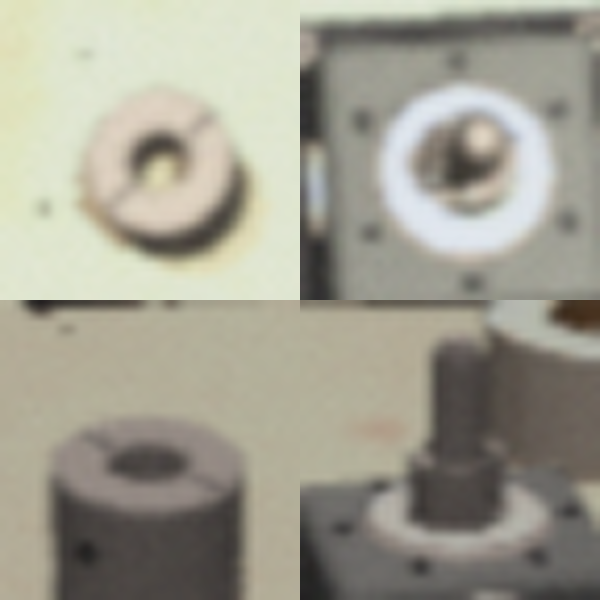

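The top view shows the hub at about (265,203) and the gearbox shaft at (357,219). In the crops, the scribed line runs from lower left to upper right on the hub. The shoulder looks dark on its camera-facing (+y) side, which may be a keyway. I'll start the approach.

Request:
move_arm(
  steps=[
    [0,0,3.5,0.027,0.036,0,0.0854],
    [0,0,3.5,0.027,0.036,0,0.0854],
    [0,0,3.5,0.027,0.036,0,0.0854],
    [0,0,3.5,0.027,0.037,0,0.0854],
    [0,0,3.5,0.027,0.037,0,0.0854],
  ],
)

```text
clock: 1.5
eef_pos: [291.6, -447.7, 231.6]
tool_rot: [3.141, -0.0, 0.549]
force: [0.5, -0.5, -0.3]
width: 85.2
gripper_force: 0.0
```

Request:
move_arm(
  steps=[
    [0,0,3.5,0.027,0.037,0,0.0854],
    [0,0,3.5,0.027,0.037,0,0.0854],
    [0,0,3.5,0.027,0.037,0,0.0854],
    [0,0,3.5,0.027,0.037,0,0.0854],
    [0,0,3.5,0.01,0.047,0,0.0854],
  ],
)

```text
clock: 2.0
eef_pos: [411.8, -253.3, 231.8]
tool_rot: [3.138, -0.001, 0.855]
force: [0.9, 0.9, -0.1]
width: 85.2
gripper_force: 0.0
```

Request:
move_arm(
  steps=[
    [0,0,3.5,0.01,0.047,0,0.0854],
    [0,0,3.5,0.01,0.047,0,0.0854],
    [0,0,3.5,0.01,0.047,0,0.0854],
    [0,0,3.5,0.01,0.047,0,0.0854],
    [0,0,3.5,0.01,0.047,0,0.0854],
  ],
)

```text
clock: 2.5
eef_pos: [459.0, -17.3, 231.7]
tool_rot: [3.141, -0.0, 1.16]
force: [1.1, -0.0, -0.3]
width: 85.4
gripper_force: 0.0
```

Run:
```python
from h import *
s=telemetry.read_state(); print(s['clock'],s['eef_pos'],s['tool_rot'],s['qpos'])
# rectified views (north=+x up, +y left) of hub top z=44 and shoulder z=63 from initial pictures
out=[]
for n in('top','side'):
    im=cv2.imread(f'pics/{n}0.png'); row=[]
    for c in([488.2,75.7 if n=='top' else 79.8,44],[487.5,-144.5 if n=='top' else -142,63]):
        g=np.linspace(25,-25,300); X,Y=np.meshgrid(g,g,indexing='ij')
        P=np.c_[c[0]+X.ravel(),c[1]+Y.ravel(),np.full(X.size,c[2])]
        uv=proj(n,P).reshape(300,300,2).astype(np.float32)
        row.append(cv2.convertScaleAbs(cv2.remap(im,uv[...,0],uv[...,1],cv2.INTER_CUBIC),alpha=1.3))
    out.append(np.hstack(row))
cv2.imwrite('pics/rect.png',np.vstack(out))
```

```text
2.5 [459.0037931  -17.3194158  231.69450266] [ 3.14052945e+00 -2.14214306e-04  1.16023005e+00] [ 0.19390372  0.36940659 -0.29139877  2.02197364  0.15015634  0.7690935
 -0.59757449]
```

View pics/rect.png

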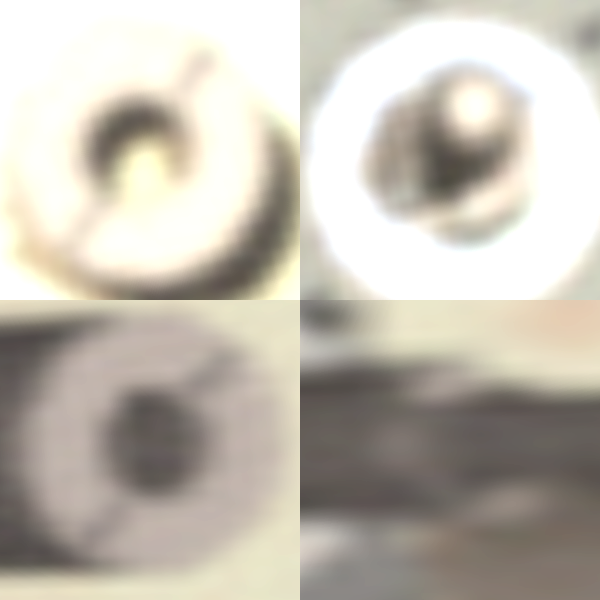

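Rectified views: in both cameras the scribe runs at about -38° (from +x). The keyway axis is uncertain, roughly 105° (-75°). I'm continuing to the hub.

Request:
move_arm(
  steps=[
    [0,0,0,0.01,0.033,-0.03,0.0854],
    [0,0,0,0.01,0.033,-0.03,0.0854],
    [0,0,0,0.0095,0.031,-0.03,0.0854],
    [0,0,0,0,0,-0.04,0.0854],
    [0,0,0,0,0,-0.03,0.0854],
  ],
)

```text
clock: 3.0
eef_pos: [488.1, 79.4, 69.6]
tool_rot: [-3.141, -0.0, 1.161]
force: [0.1, -0.5, -0.3]
width: 85.4
gripper_force: 0.0
```

Run:
```python
from h import *
s=telemetry.read_state(); print(s['clock'],s['eef_pos'],s['tool_rot'],s['qpos'])
im,d=eyes.get_image('side'); cv2.imwrite('pics/s1.png',im[100:400,180:480])
```

```text
3.0 [488.08218062  79.35790063  69.59902295] [-3.14116186e+00 -3.11737331e-04  1.16073131e+00] [-0.094301    0.6781684  -0.1822594   2.07537513  0.28698935  0.41144032
 -0.91111652]
```

View pics/s1.png

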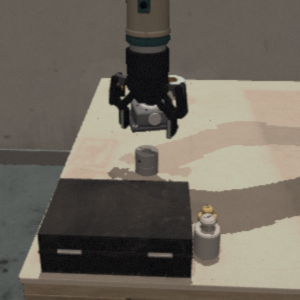

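The fingers straddle the hub, which sits at about (147,160) in the crop, and nothing is in the way. Now descend and grip.

Request:
move_arm(
  steps=[
    [0,0,0,0,0,-0.03,0.0854],
    [0,0,0,0,0,-0.02,0.0854],
    [0,0,0,0,0,-0.008,0.0854],
    [0,0,0,0,0,0,0.0854],
    [0,0,0,0,0,0,0.06],
  ],
)

```text
clock: 3.55
eef_pos: [488.9, 78.0, 14.3]
tool_rot: [3.14, -0.001, 1.158]
force: [0.8, 0.4, 0.7]
width: 73.5
gripper_force: 0.0
```

Request:
move_arm(
  steps=[
    [0,0,0,0,0,0,0.05],
    [0,0,0,0,0,0,0.042],
    [0,0,0,0,0,0,0.03],
    [0,0,0,0,0,0,0.03],
    [0,0,0,0,0,0,0.03],
  ],
)

```text
clock: 4.05
eef_pos: [489.0, 77.9, 14.7]
tool_rot: [3.14, -0.001, 1.158]
force: [-1.0, -0.3, 8.5]
width: 43.0
gripper_force: 60.0
```

Request:
move_arm(
  steps=[
    [0,0,0,0,0,0.01,0.03],
    [0,0,0,0,0,0.03,0.03],
    [0,0,0,0,0,0.04,0.03],
    [0,0,0,0,0,0.03,0.03],
    [0,0,0,0,0,0.01,0.03],
  ],
)

```text
clock: 4.55
eef_pos: [489.8, 78.2, 136.8]
tool_rot: [3.137, -0.003, 1.158]
force: [1.8, 1.0, -2.0]
width: 42.7
gripper_force: 61.3
```

Request:
move_arm(
  steps=[
    [0,0,-3,0,-0.03,0,0.03],
    [0,0,-3,0,-0.04,0,0.03],
    [0,0,-3,0,-0.04,0,0.03],
    [0,0,-3,0,-0.04,0,0.03],
    [0,0,-3,0,-0.03,0,0.03],
  ],
)

```text
clock: 5.05
eef_pos: [487.1, -105.1, 132.9]
tool_rot: [-3.141, 0.002, 0.892]
force: [0.4, -0.0, -2.6]
width: 42.8
gripper_force: 61.2
```

Run:
```python
from h import *
s=telemetry.read_state(); print(s['clock'],s['eef_pos'],s['tool_rot'],s['qpos'],s['force'])
for n in('side','top'):
    im,d=eyes.get_image(n); cv2.imwrite(f'pics/{n}2.png',im)
    for o in('hub','pilot_tip','shoulder','gearbox'):
        r=finder.pinpoint(n,o); print(n,o,[(round(x['confidence'],2),w(n,x['location']).round(1)) for x in r[:2]])
    for r in finder.cut_out(n,'gearbox')[:1]:
        P=cloud(n,d,r['mask'])
        for a,b in((65,85),(85,99),(41,49)):
            Q=P[(P[:,2]>a)&(P[:,2]<b)]
            if len(Q): print(a,len(Q),Q.mean(0),(Q.min(0)+Q.max(0))/2,np.ptp(Q,axis=0))
    for r in finder.cut_out(n,'hub')[:1]:
        P=cloud(n,d,r['mask']); print('hub',r['confidence'],len(P),P.min(0),P.max(0),np.median(P,0))
a=cv2.imread('pics/side2.png'); u,v=proj('side',[488,-120,100])[0].astype(int)
cv2.imwrite('pics/s2.png',cv2.resize(a[v-60:v+60,u-60:u+60],(600,600),interpolation=cv2.INTER_CUBIC)); print(u,v)
```

```text
5.05 [ 487.06475753 -105.06917812  132.91259815] [-3.14101908e+00  1.58767861e-03  8.91785722e-01] [ 0.29556393  0.56919984 -0.2038303   2.02552484  0.20641107  0.56733493
 -0.73076304] [ 0.35768897 -0.04154593 -2.64142053]
side hub [(0.82, array([ 485.7, -104.2,  116.6]))]
side pilot_tip [(0.62, array([ 489.7, -144.8,   96.8]))]
side shoulder [(0.83, array([ 485.9, -147.7,   61.5]))]
side gearbox [(0.84, array([ 486. , -146.5,   -0.6])), (0.62, array([ 485.2, -148.8,   62.1]))]
65 55 [ 487.68686054 -141.39476147   74.9678452 ] [ 487.70076312 -141.6752294    75.15194697] [14.15474818 10.03207105 19.52078305]
85 36 [ 487.7697554  -141.54742835   91.18496179] [ 487.89657317 -142.45061152   90.94937431] [13.92407763 10.17878207 11.73308908]
41 305 [ 487.1728905  -135.6094925    43.22543088] [ 488.02319052 -143.55650954   44.92568094] [85.46222511 85.4309428   7.82883456]
hub 0.79 369 [ 464.89234746 -126.14821353  118.95734815] [507.09862285 -79.30248449 164.24290804] [490.63716571 -87.07785988 144.05140185]
top hub []
top pilot_tip []
top shoulder []
top gearbox []
330 185
```

View pics/s2.png

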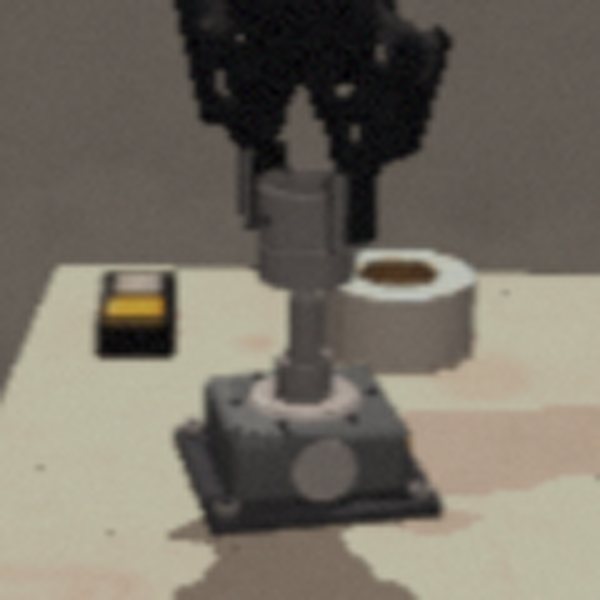

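The side view shows the hub held upright (at about (300,230) in the crop), above and in front of the pilot at (308,320). I'm moving over the pilot and settling.

Request:
move_arm(
  steps=[
    [0,0,0,0,-0.025,0,0.03],
    [0,0,0,0,-0.017,0,0.03],
    [0,0,0,0,0,0,0.03],
    [0,0,0,0,0,0,0.03],
    [0,0,0,0,0,0,0.03],
  ],
)

```text
clock: 6.25
eef_pos: [488.2, -142.9, 133.3]
tool_rot: [-3.141, -0.001, 0.898]
force: [0.1, 0.5, -1.2]
width: 42.8
gripper_force: 61.3
```

Run:
```python
from h import *
s=telemetry.read_state(); print(s['clock'],s['eef_pos'],s['tool_rot'],s['force'],s['torque'])
for n in('side',):
    im,d=eyes.get_image(n); 
    for o in('hub','pilot_tip'):
        r=finder.pinpoint(n,o); print(n,o,[(round(x['confidence'],2),w(n,x['location']).round(1)) for x in r[:2]])
    for o in('gearbox','hub'):
      for r in finder.cut_out(n,o)[:1]:
        P=cloud(n,d,r['mask']); v,u=np.nonzero(r['mask'])
        if o=='hub':
            print('hub',len(P),P.min(0),P.max(0)); print('rows',[(k,u[v==k].min(),u[v==k].max()) for k in range(v.min(),v.max()+1,2)])
        else: 
            Q=P[(P[:,2]>66)&(P[:,2]<90)]; print('pilot',Q.mean(0),np.ptp(Q,axis=0))
    u,v=proj('side',[488,-144,95])[0].astype(int)
cv2.imwrite('pics/s3.png',cv2.resize(im[v-40:v+40,u-40:u+40],(600,600),interpolation=cv2.INTER_CUBIC)); print(u,v)
```

```text
6.25 [ 488.22482501 -142.86910413  133.30967253] [-3.14109242e+00 -6.29078047e-04  8.97629394e-01] [ 0.13716292  0.47177229 -1.20162672] [-0.01301992  0.01515384  0.02455266]
side hub [(0.67, array([ 488.6, -142.6,  117.7]))]
side pilot_tip [(0.91, array([ 488.6, -147. ,   97.5]))]
pilot [ 487.35713541 -141.08129382   78.22789229] [14.06769419  9.97462593 23.10134948]
hub 337 [ 469.73318507 -161.31959155  119.28329527] [ 508.58209792 -117.85136812  164.29916324]
rows [(153, np.int64(328), np.int64(334)), (155, np.int64(323), np.int64(335)), (157, np.int64(322), np.int64(335)), (159, np.int64(322), np.int64(335)), (161, np.int64(322), np.int64(335)), (163, np.int64(322), np.int64(335)), (165, np.int64(322), np.int64(335)), (167, np.int64(322), np.int64(335)), (169, np.int64(322), np.int64(336)), (171, np.int64(323), np.int64(339)), (173, np.int64(323), np.int64(339)), (175, np.int64(324), np.int64(338))]
330 183
```

View pics/s3.png

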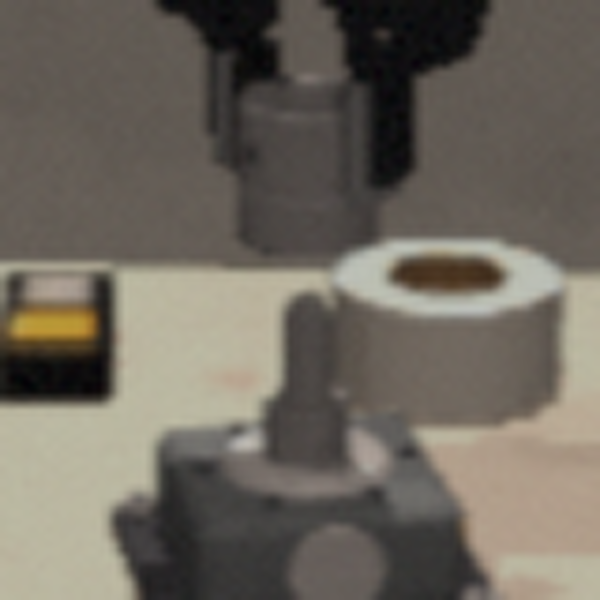

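Run:
```python
from h import *
from scipy.optimize import least_squares
n='side'
D=[];
for i in range(4):
    im,d=eyes.get_image(n); D.append(d)
d=np.median(D,0)
mk={}
for o in('gearbox','hub'):
    r=finder.cut_out(n,o); mk[o]=r[0]['mask'] if r else None
def fit(P,Rr,name):
    f=lambda c: np.hypot(P[:,0]-c[0],P[:,1]-c[1])-Rr
    r=least_squares(f,[488,-144],loss='soft_l1',f_scale=1.); print(name,len(P),r.x.round(2),np.abs(r.fun).mean().round(2))
G=cloud(n,d,mk['gearbox']); H=cloud(n,d,mk['hub'])
for a,b in((66,78),(78,90)): fit(G[(G[:,2]>a)&(G[:,2]<b)],8,f'pilot{a}')
fit(G[(G[:,2]>50)&(G[:,2]<61)&(np.hypot(G[:,0]-488,G[:,1]+144)<17)],14,'shoulder')
for a,b in((121,135),(121,160)): 
    Q=H[(H[:,2]>a)&(H[:,2]<b)&(np.hypot(H[:,0]-488,H[:,1]+144)<25.5)]; fit(Q,22,f'hub{a}-{b}')
# housing top face
K,Dd,M,t=cam(n)
T=G[(G[:,2]>43)&(G[:,2]<46)]; r=cv2.minAreaRect(T[:,:2].astype(np.float32)); print('housing',r, T[:,2].mean())
print(telemetry.read_state()['clock'])
```

```text
pilot66 34 [ 488.24 -147.37] 0.52
pilot78 33 [ 487.96 -147.49] 0.54
shoulder 57 [ 488.5  -147.25] 0.92
hub121-135 107 [ 487.77 -144.07] 0.64
hub121-160 265 [ 487.71 -144.03] 0.94
housing ((489.2628479003906, -141.16165161132812), (56.67528533935547, 60.34505844116211), 76.3353042602539) 44.87320696255622
6.8
```

Request:
move_arm(
  steps=[
    [0,0,0,0.0004,-0.003,-0.01,0.03],
    [0,0,0,0,0,-0.01,0.03],
    [0,0,0,0,0,-0.008,0.03],
    [0,0,0,0,0,0,0.03],
    [0,0,0,0,0,0,0.03],
  ],
)

```text
clock: 7.3
eef_pos: [488.3, -146.9, 104.8]
tool_rot: [-3.141, 0.0, 0.896]
force: [-0.8, 0.8, -1.8]
width: 42.3
gripper_force: 61.2
```

Request:
move_arm(
  steps=[
    [0,0,0,0,0,-0.003,0.03],
    [0,0,0,0,0,-0.003,0.03],
    [0,0,0,0,0,0,0.03],
  ],
)

```text
clock: 7.6
eef_pos: [488.4, -147.0, 99.1]
tool_rot: [-3.141, 0.0, 0.896]
force: [-0.1, -0.6, -1.7]
width: 42.7
gripper_force: 61.2
```

Request:
move_arm(
  steps=[
    [0,0,0,0,0,-0.002,0.03],
    [0,0,0,0,0,-0.002,0.03],
    [0,0,0,0,0,0,0.03],
  ],
)

```text
clock: 7.9
eef_pos: [488.4, -147.1, 95.1]
tool_rot: [-3.141, 0.0, 0.896]
force: [0.4, 0.3, -1.6]
width: 42.7
gripper_force: 61.2
```

Request:
move_arm(
  steps=[
    [0,0,0,0,0,-0.002,0.03],
    [0,0,0,0,0,-0.002,0.03],
    [0,0,0,0,0,0,0.03],
  ],
)

```text
clock: 8.2
eef_pos: [488.4, -147.1, 91.0]
tool_rot: [-3.141, 0.0, 0.896]
force: [0.1, 0.2, -1.9]
width: 42.9
gripper_force: 61.2
```

Request:
move_arm(
  steps=[
    [0,0,0,0,0,-0.002,0.03],
    [0,0,0,0,0,-0.002,0.03],
    [0,0,0,0,0,0,0.03],
  ],
)

```text
clock: 8.5
eef_pos: [488.4, -147.1, 87.0]
tool_rot: [-3.141, 0.0, 0.896]
force: [-0.2, 0.2, -1.3]
width: 42.5
gripper_force: 61.2
```

Request:
move_arm(
  steps=[
    [0,0,0,0,0,-0.004,0.03],
    [0,0,0,0,0,-0.004,0.03],
    [0,0,0,0,0,-0.004,0.03],
    [0,0,0,0,0,0,0.03],
  ],
)

```text
clock: 8.9
eef_pos: [488.1, -147.0, 74.6]
tool_rot: [-3.14, 0.001, 0.896]
force: [-0.1, 1.1, -1.4]
width: 42.7
gripper_force: 61.2
```

Request:
move_arm(
  steps=[
    [0,0,0,0,0,-0.001,0.03],
    [0,0,0,0,0,-0.001,0.03],
    [0,0,0,0,0,0,0.03],
  ],
)

```text
clock: 9.2
eef_pos: [488.6, -147.1, 73.3]
tool_rot: [-3.142, -0.0, 0.896]
force: [-0.4, 1.2, -1.5]
width: 42.6
gripper_force: 61.2
```

Request:
move_arm(
  steps=[
    [0,0,0,0,0,-0.001,0.03],
    [0,0,0,0,0,0,0.03],
  ],
)

```text
clock: 9.4
eef_pos: [488.6, -147.1, 72.3]
tool_rot: [3.142, -0.0, 0.896]
force: [0.1, -1.0, -1.3]
width: 42.9
gripper_force: 61.2
```

Request:
move_arm(
  steps=[
    [0,0,0,0,0,-0.001,0.03],
    [0,0,0,0,0,0,0.03],
  ],
)

```text
clock: 9.6
eef_pos: [488.5, -147.1, 71.2]
tool_rot: [-3.141, 0.0, 0.896]
force: [0.3, 0.7, -1.8]
width: 42.4
gripper_force: 61.2
```

Request:
move_arm(
  steps=[
    [0,0,0,0,0,-0.001,0.03],
    [0,0,0,0,0,0,0.03],
  ],
)

```text
clock: 9.8
eef_pos: [488.5, -147.1, 70.2]
tool_rot: [-3.141, 0.0, 0.896]
force: [-0.2, 0.6, -0.8]
width: 42.7
gripper_force: 61.2
```

Request:
move_arm(
  steps=[
    [0,0,0,0,0,-0.0005,0.03],
    [0,0,0,0,0,0,0.03],
  ],
)

```text
clock: 10.0
eef_pos: [488.6, -147.1, 69.8]
tool_rot: [3.142, -0.0, 0.896]
force: [0.9, -0.3, -1.1]
width: 42.8
gripper_force: 61.2
```

Request:
move_arm(
  steps=[
    [0,0,0,0,0,-0.0005,0.03],
    [0,0,0,0,0,0,0.03],
  ],
)

```text
clock: 10.2
eef_pos: [488.6, -147.1, 69.6]
tool_rot: [3.141, -0.0, 0.896]
force: [-0.6, 0.5, 3.1]
width: 43.3
gripper_force: 61.7
```

Request:
move_arm(
  steps=[
    [0,0,0,0,0,-0.0005,0.03],
    [0,0,0,0,0,0,0.03],
  ],
)

```text
clock: 10.4
eef_pos: [488.7, -147.1, 69.4]
tool_rot: [3.141, -0.0, 0.896]
force: [-1.4, 0.4, 7.8]
width: 42.4
gripper_force: 62.2
```

Request:
move_arm(
  steps=[
    [0,0,0,0,0,-0.0005,0.03],
    [0,0,0,0,0,0,0.03],
  ],
)

```text
clock: 10.6
eef_pos: [488.7, -147.1, 69.3]
tool_rot: [3.141, -0.0, 0.896]
force: [-2.6, 1.6, 11.5]
width: 42.9
gripper_force: 62.6
```

Request:
move_arm(
  steps=[
    [0,0,-2,0,0,0.0005,0.03],
    [0,0,-3,0,0,0,0.03],
    [0,0,-3,0,0,0,0.03],
    [0,0,0,0,0,0,0.03],
  ],
)

```text
clock: 11.0
eef_pos: [489.1, -147.2, 69.5]
tool_rot: [3.14, -0.0, 0.756]
force: [-1.4, 0.1, 7.4]
width: 42.6
gripper_force: 62.1
```

Request:
move_arm(
  steps=[
    [0,0,-3,0,0,0,0.03],
    [0,0,-3,0,0,0,0.03],
    [0,0,0,0,0,0,0.03],
  ],
)

```text
clock: 11.3
eef_pos: [489.2, -147.3, 69.6]
tool_rot: [3.14, -0.001, 0.651]
force: [-1.8, -0.2, 7.0]
width: 42.8
gripper_force: 62.1
```

Request:
move_arm(
  steps=[
    [0,0,-3,0,0,0,0.03],
    [0,0,-3,0,0,0,0.03],
    [0,0,0,0,0,0,0.03],
  ],
)

```text
clock: 11.6
eef_pos: [489.3, -147.3, 69.6]
tool_rot: [3.14, -0.001, 0.546]
force: [-0.4, 0.6, 8.2]
width: 42.9
gripper_force: 62.1
```

Request:
move_arm(
  steps=[
    [0,0,-3,0,0,0,0.03],
    [0,0,-3,0,0,0,0.03],
    [0,0,0,0,0,0,0.03],
  ],
)

```text
clock: 11.9
eef_pos: [489.2, -147.4, 69.6]
tool_rot: [3.14, -0.001, 0.441]
force: [-1.2, 0.0, 7.3]
width: 42.3
gripper_force: 62.1
```

Request:
move_arm(
  steps=[
    [0,0,-3,0,0,0,0.03],
    [0,0,-3,0,0,0,0.03],
    [0,0,0,0,0,0,0.03],
  ],
)

```text
clock: 12.2
eef_pos: [489.3, -147.4, 69.6]
tool_rot: [3.14, -0.001, 0.337]
force: [-2.0, -0.1, 7.6]
width: 42.9
gripper_force: 62.1
```

Request:
move_arm(
  steps=[
    [0,0,-3,0,0,0,0.03],
    [0,0,-3,0,0,0,0.03],
    [0,0,0,0,0,0,0.03],
  ],
)

```text
clock: 12.5
eef_pos: [489.2, -147.3, 69.6]
tool_rot: [3.141, -0.001, 0.232]
force: [-0.9, -0.2, 7.7]
width: 42.6
gripper_force: 62.1
```

Request:
move_arm(
  steps=[
    [0,0,-3,0,0,0,0.03],
    [0,0,-3,0,0,0,0.03],
    [0,0,0,0,0,0,0.03],
  ],
)

```text
clock: 12.8
eef_pos: [489.1, -147.3, 69.6]
tool_rot: [3.141, -0.001, 0.127]
force: [-1.6, 0.1, 9.0]
width: 42.8
gripper_force: 62.1
```

Request:
move_arm(
  steps=[
    [0,0,-3,0,0,0,0.03],
    [0,0,-3,0,0,0,0.03],
    [0,0,0,0,0,0,0.03],
  ],
)

```text
clock: 13.1
eef_pos: [489.2, -147.3, 69.6]
tool_rot: [3.141, -0.002, 0.023]
force: [-0.3, 0.7, 7.8]
width: 42.8
gripper_force: 62.1
```

Request:
move_arm(
  steps=[
    [0,0,-3,0,0,0,0.03],
    [0,0,-3,0,0,0,0.03],
    [0,0,0,0,0,0,0.03],
  ],
)

```text
clock: 13.4
eef_pos: [489.2, -147.3, 69.6]
tool_rot: [3.141, -0.002, -0.082]
force: [0.4, -0.6, 7.4]
width: 42.6
gripper_force: 62.1
```

Request:
move_arm(
  steps=[
    [0,0,-3,0,0,0,0.03],
    [0,0,-3,0,0,0,0.03],
    [0,0,-3,0,0,0,0.03],
    [0,0,0,0,0,0,0.03],
  ],
)

```text
clock: 13.8
eef_pos: [489.1, -147.2, 69.6]
tool_rot: [3.142, -0.001, -0.239]
force: [-1.6, -0.1, 8.0]
width: 42.7
gripper_force: 62.1
```

Request:
move_arm(
  steps=[
    [0,0,-3,0,0,0,0.03],
    [0,0,-3,0,0,0,0.03],
    [0,0,-3,0,0,0,0.03],
    [0,0,0,0,0,0,0.03],
  ],
)

```text
clock: 14.2
eef_pos: [489.2, -147.2, 69.6]
tool_rot: [-3.141, -0.002, -0.396]
force: [-0.7, 0.3, 7.6]
width: 43.0
gripper_force: 62.1
```

Request:
move_arm(
  steps=[
    [0,0,-3,0,0,0,0.03],
    [0,0,-3,0,0,0,0.03],
    [0,0,-3,0,0,0,0.03],
    [0,0,0,0,0,0,0.03],
  ],
)

```text
clock: 14.6
eef_pos: [489.1, -147.2, 69.6]
tool_rot: [-3.141, -0.001, -0.553]
force: [-1.4, -0.8, 7.6]
width: 42.9
gripper_force: 62.1
```

Run:
```python
from h import *
s=telemetry.read_state(); print(s['clock'],s['eef_pos'],s['qpos'].round(2),s['force'],s['torque'])
im,d=eyes.get_image('side'); u,v=proj('side',[488,-144,75])[0].astype(int)
cv2.imwrite('pics/s4.png',cv2.resize(im[v-30:v+30,u-30:u+30],(600,600),interpolation=cv2.INTER_CUBIC))
```

```text
14.6 [ 489.09720254 -147.23140462   69.55586353] [ 0.11  0.7   0.19  2.04 -0.3   0.43 -1.59] [-1.39861008 -0.77884556  7.59819481] [ 0.05717874  0.27393694 -0.00286621]
```

View pics/s4.png

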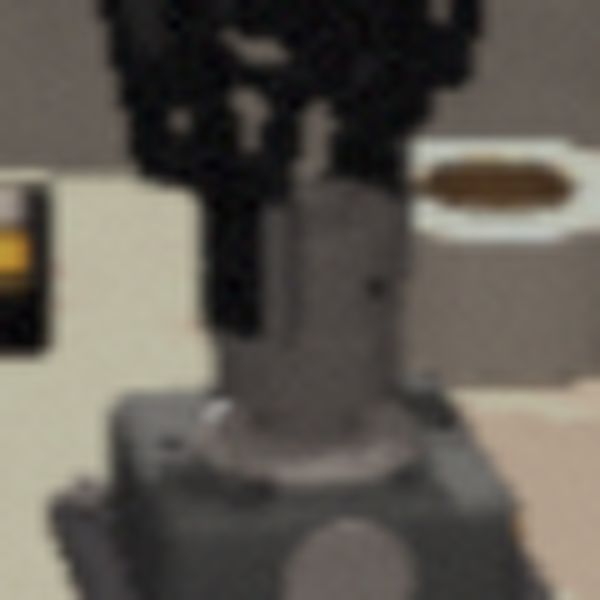

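The hub sits upright on the shoulder. Its dot has moved to (375,285), so it is turning with the gripper. I'm continuing the sweep.

Request:
move_arm(
  steps=[
    [0,0,-3,0,0,0,0.03],
    [0,0,-3,0,0,0,0.03],
    [0,0,-3,0,0,0,0.03],
    [0,0,0,0,0,0,0.03],
  ],
)

```text
clock: 15.05
eef_pos: [489.1, -147.2, 69.6]
tool_rot: [-3.141, -0.001, -0.71]
force: [-1.7, 0.1, 8.5]
width: 42.8
gripper_force: 62.2
```

Request:
move_arm(
  steps=[
    [0,0,-3,0,0,0,0.03],
    [0,0,-3,0,0,0,0.03],
    [0,0,-3,0,0,0,0.03],
    [0,0,0,0,0,0,0.03],
  ],
)

```text
clock: 15.45
eef_pos: [489.1, -147.2, 69.6]
tool_rot: [-3.141, -0.001, -0.867]
force: [-1.0, -0.5, 7.3]
width: 42.8
gripper_force: 62.1
```

Request:
move_arm(
  steps=[
    [0,0,-3,0,0,0,0.03],
    [0,0,-3,0,0,0,0.03],
    [0,0,-3,0,0,0,0.03],
    [0,0,0,0,0,0,0.03],
  ],
)

```text
clock: 15.85
eef_pos: [489.0, -147.2, 69.5]
tool_rot: [-3.141, -0.001, -1.025]
force: [-0.7, -0.2, 8.3]
width: 42.8
gripper_force: 62.2
```

Request:
move_arm(
  steps=[
    [0,0,-3,0,0,0,0.03],
    [0,0,-3,0,0,0,0.03],
    [0,0,-3,0,0,0,0.03],
    [0,0,0,0,0,0,0.03],
  ],
)

```text
clock: 16.25
eef_pos: [489.1, -147.3, 69.6]
tool_rot: [-3.14, -0.001, -1.182]
force: [-1.2, 0.6, 7.3]
width: 42.5
gripper_force: 62.2
```

Request:
move_arm(
  steps=[
    [0,0,-3,0,0,0,0.03],
    [0,0,-3,0,0,0,0.03],
    [0,0,-3,0,0,0,0.03],
    [0,0,0,0,0,0,0.03],
  ],
)

```text
clock: 16.65
eef_pos: [489.0, -147.2, 69.5]
tool_rot: [-3.141, -0.0, -1.339]
force: [-2.0, 0.7, 7.6]
width: 42.6
gripper_force: 62.1
```

Request:
move_arm(
  steps=[
    [0,0,-3,0,0,0,0.03],
    [0,0,-3,0,0,0,0.03],
    [0,0,-3,0,0,0,0.03],
    [0,0,0,0,0,0,0.03],
  ],
)

```text
clock: 17.05
eef_pos: [489.0, -147.2, 69.3]
tool_rot: [-3.141, -0.0, -1.496]
force: [-0.5, -0.1, 6.9]
width: 42.9
gripper_force: 62.0
```

Request:
move_arm(
  steps=[
    [0,0,-3,0,0,0,0.03],
    [0,0,-3,0,0,0,0.03],
    [0,0,-3,0,0,0,0.03],
    [0,0,0,0,0,0,0.03],
  ],
)

```text
clock: 17.45
eef_pos: [488.8, -147.2, 69.0]
tool_rot: [-3.141, -0.0, -1.652]
force: [-0.8, 0.6, 3.1]
width: 42.5
gripper_force: 61.7
```

Run:
```python
from h import *
s=telemetry.read_state(); print(s['clock'],s['eef_pos'],s['qpos'].round(2),s['force'],s['torque'])
```

```text
17.45 [ 488.76257141 -147.24657187   68.98916768] [-0.07  0.74  0.47  2.05 -0.69  0.51 -2.31] [-0.80852567  0.63116633  3.13052267] [-0.03700195  0.17135706  0.04498915]
```

The hub is starting to sink, so I'm turning on in small steps.

Request:
move_arm(
  steps=[
    [0,0,-2,0,0,-0.0003,0.03],
    [0,0,0,0,0,0,0.03],
  ],
)

```text
clock: 17.65
eef_pos: [488.8, -146.7, 68.5]
tool_rot: [-3.141, 0.001, -1.687]
force: [1.0, 1.3, 1.5]
width: 42.8
gripper_force: 61.4
```

Request:
move_arm(
  steps=[
    [0,0,-2,0,0,-0.0003,0.03],
    [0,0,0,0,0,0,0.03],
  ],
)

```text
clock: 17.85
eef_pos: [488.7, -146.6, 67.9]
tool_rot: [3.141, 0.0, -1.722]
force: [0.5, 1.2, -1.4]
width: 42.7
gripper_force: 61.3
```

Request:
move_arm(
  steps=[
    [0,0,0,0,0,-0.001,0.03],
    [0,0,0,0,0,0,0.03],
  ],
)

```text
clock: 18.05
eef_pos: [488.6, -146.5, 66.9]
tool_rot: [3.141, 0.001, -1.721]
force: [1.1, 1.6, -0.8]
width: 42.6
gripper_force: 61.3
```

Request:
move_arm(
  steps=[
    [0,0,0,0,0,-0.001,0.03],
    [0,0,0,0,0,0,0.03],
  ],
)

```text
clock: 18.25
eef_pos: [488.6, -146.6, 66.0]
tool_rot: [3.141, 0.001, -1.721]
force: [1.6, 2.7, -1.5]
width: 42.9
gripper_force: 61.3
```

Request:
move_arm(
  steps=[
    [0,0,0,0,0,-0.001,0.03],
    [0,0,0,0,0,0,0.03],
  ],
)

```text
clock: 18.45
eef_pos: [488.7, -146.6, 65.1]
tool_rot: [3.141, 0.001, -1.721]
force: [1.2, 3.6, 0.1]
width: 42.6
gripper_force: 61.4
```

Request:
move_arm(
  steps=[
    [0,0,0,0,0,-0.0008,0.03],
    [0,0,0,0,0,0,0.03],
  ],
)

```text
clock: 18.65
eef_pos: [488.7, -146.6, 64.4]
tool_rot: [-3.142, 0.001, -1.721]
force: [2.0, 4.7, -0.1]
width: 42.9
gripper_force: 61.4
```

Request:
move_arm(
  steps=[
    [0,0,0,0,0,-0.0006,0.03],
    [0,0,0,0,0,0,0.03],
  ],
)

```text
clock: 18.85
eef_pos: [488.8, -146.7, 63.8]
tool_rot: [-3.141, 0.001, -1.721]
force: [1.4, 4.5, 0.3]
width: 42.7
gripper_force: 61.5
```

Request:
move_arm(
  steps=[
    [0,0,0,0,-0.0002,-0.0005,0.03],
    [0,0,0,0,0,0,0.03],
  ],
)

```text
clock: 19.05
eef_pos: [488.8, -146.7, 63.8]
tool_rot: [-3.141, 0.001, -1.721]
force: [1.3, 5.9, 6.1]
width: 42.5
gripper_force: 62.0
```

Request:
move_arm(
  steps=[
    [0,0,0,0,0,-0.0004,0.03],
    [0,0,0,0,0,0,0.03],
  ],
)

```text
clock: 19.25
eef_pos: [488.8, -146.7, 63.7]
tool_rot: [-3.141, 0.002, -1.721]
force: [0.9, 5.6, 9.4]
width: 42.8
gripper_force: 62.4
```

The hub has bottomed out, about 5.9 mm below first contact. Now release and retreat.

Request:
move_arm(
  steps=[
    [0,0,0,0,0,0.0005,0.03],
    [0,0,0,0,0,0,0.046],
    [0,0,0,0,0,0,0.06],
    [0,0,0,0,0,0,0.0854],
    [0,0,0,0,0,0,0.0854],
  ],
)

```text
clock: 19.75
eef_pos: [488.3, -148.1, 63.4]
tool_rot: [3.141, -0.001, -1.722]
force: [-0.7, 0.5, 0.4]
width: 85.0
gripper_force: 0.0
```

Request:
move_arm(
  steps=[
    [0,0,0,0,0,0,0.0854],
    [0,0,0,0,0,0,0.0854],
    [0,0,0,0,0,0.02,0.0854],
    [0,0,0,0,0,0.04,0.0854],
    [0,0,0,0,0,0.04,0.0854],
  ],
)

```text
clock: 20.25
eef_pos: [487.7, -147.3, 164.1]
tool_rot: [3.139, -0.0, -1.722]
force: [1.9, -0.1, 0.3]
width: 85.3
gripper_force: 0.0
```

Request:
move_arm(
  steps=[
    [0,0,0,0,0,0.04,0.0854],
    [0,0,0,0,0,0.04,0.0854],
    [0,0,0,0,0,0,0.0854],
  ],
)

```text
clock: 20.55
eef_pos: [491.3, -149.0, 248.2]
tool_rot: [-3.132, -0.001, -1.722]
force: [-0.3, 0.4, -0.3]
width: 85.0
gripper_force: 0.0
```

Run:
```python
from h import *
im,d=eyes.get_image('side'); u,v=proj('side',[488,-144,75])[0].astype(int)
cv2.imwrite('pics/s5.png',cv2.resize(im[v-35:v+25,u-30:u+30],(600,600),interpolation=cv2.INTER_CUBIC))
r=finder.pinpoint('side','hub'); print([w('side',x['location']).round(1) for x in r])
r=finder.cut_out('side','hub')
if r: P=cloud('side',d,r[0]['mask']); print(np.percentile(P,[1,5,50,95,99],axis=0).round(1))
```

```text
[array([ 487.6, -145.6,   49.2])]
[[ 466.7 -166.9   48.9]
 [ 468.9 -152.3   53.2]
 [ 487.1 -129.8   76.9]
 [ 506.  -123.9   94. ]
 [ 508.5 -122.7   95.2]]
```

View pics/s5.png

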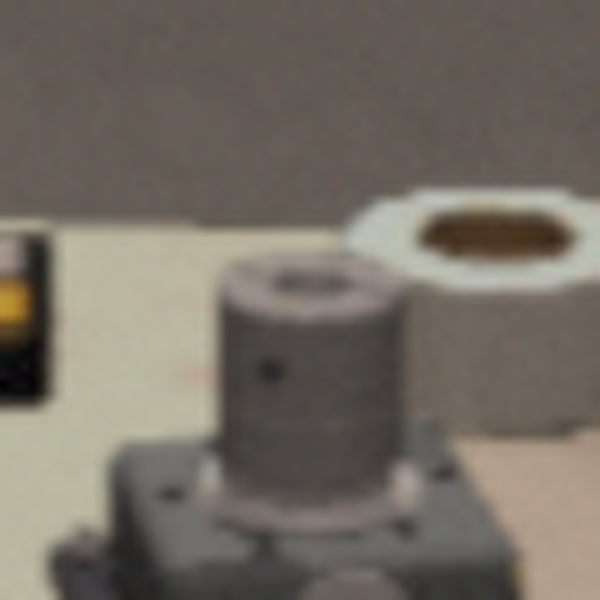

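The hub is upright and released on the shaft, with its top face at about (312,285) in the crop. I'll check the top height by depth, then hand in if it confirms home.

Run:
```python
from h import *
d=np.median([eyes.get_image('side')[1] for _ in range(4)],0)
P=cloud('side',d,np.ones_like(d,bool)); r=np.hypot(P[:,0]-488,P[:,1]+145)
Q=P[(r<21)&(P[:,2]>85)&(P[:,1]<-128)]; rq=np.hypot(Q[:,0]-488,Q[:,1]+145)
top=np.median(Q[rq>11,2]); print(top, np.sort(Q[rq<8,2]).round(1))
if top<95.5: print(ctrl.finish_job())
```

```text
328.9716328859695 [ 92.7  92.8  92.8  92.9  93.   93.1  94.4  94.7  95.   95.1  95.9  96.2
  96.5  96.6  97.1  97.3  97.4  97.4 318.  318.  324.4 330.5 330.5 332.4
 334.6 336.3 340.6 342.7 342.7 344.6 348.7 354.6 358.6 362.7]
```

The gripper was counted in that check. The values that matter show the face at about 93 mm and the pilot tip standing at 97.4 mm, so the hub is home.

```bash
python3 -c "
from h import *
print(ctrl.finish_job())"
```

```text
the job is handed in; nothing more can be done
None
```

The hub is on the shaft with its tabs in the keyways, released and fully home (top face about 93 mm, pilot tip about 97 mm by depth); the job is handed in, though no verdict came back.

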